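# Stroke-test the empty piston dispensers and sort them

## Task

Stroke-test every empty piston dispenser in the grey pocket tray before it is refilled: lift it out, stand it on the middle of the steel bench block and push its plunger gently down, only there. If the plunger slides fully home, put the dispenser in the shallow metal tray; if it starts to bind part-way, stop pushing at once and put the dispenser in the wooden reject box. Leave the white tin and the ring clamp where they are.

Things in the scene. Friction and masses are not known exactly. Their poses are not given: they have to be found in the camera images.
- dispenser_a: one of up to four look-alike empty piston dispensers (3 or 4 present, a missing one None): upright aluminium cylinder 42 mm across, 64 mm high, foot flange 48 mm across and 5 mm thick, about 0.2 kg; a thumb plunger stands out of its top (overall height 92 mm plunger out, 72 mm home). Origin: centre of underside, z up. Grip the plain cylinder 10 to 62 mm above the underside
- disc_a (a point): centre of the upper face of dispenser_a's thumb disc (black, 28 mm in diameter, 6 mm thick, on a steel stem); it sinks with the plunger
- plunger_a (a joint): stroke of dispenser_a's plunger, m: 0 fully out, 0.020 fully home on a hard stop; it starts between 0 and 0.003. It has no return spring and stays where it is pushed. A sound plunger slides with a steady drag of about 2 N all the way home
- bind_a (a joint): how far a blockage in this dispenser has yielded, m: 0 until met, always 0 in a sound one. Which are blocked varies unseen. A blocked plunger binds 9 to 11 mm down: the 2 N push climbs to about 5.5 N 1 mm further on, 9.5 N at 3 mm, 16 N at 6 mm (which would ruin it). Let go, it creeps back to about 2 mm at most and keeps that reading
- dispenser_b: one of up to four look-alike empty piston dispensers (3 or 4 present, a missing one None): upright aluminium cylinder 42 mm across, 64 mm high, foot flange 48 mm across and 5 mm thick, about 0.2 kg; a thumb plunger stands out of its top (overall height 92 mm plunger out, 72 mm home). Origin: centre of underside, z up. Grip the plain cylinder 10 to 62 mm above the underside
- disc_b (a point): centre of the upper face of dispenser_b's thumb disc (black, 28 mm in diameter, 6 mm thick, on a steel stem); it sinks with the plunger
- plunger_b (a joint): stroke of dispenser_b's plunger, m: 0 fully out, 0.020 fully home on a hard stop; it starts between 0 and 0.003. It has no return spring and stays where it is pushed. A sound plunger slides with a steady drag of about 2 N all the way home
- bind_b (a joint): how far a blockage in this dispenser has yielded, m: 0 until met, always 0 in a sound one. Which are blocked varies unseen. A blocked plunger binds 9 to 11 mm down: the 2 N push climbs to about 5.5 N 1 mm further on, 9.5 N at 3 mm, 16 N at 6 mm (which would ruin it). Let go, it creeps back to about 2 mm at most and keeps that reading
- dispenser_c: one of up to four look-alike empty piston dispensers (3 or 4 present, a missing one None): upright aluminium cylinder 42 mm across, 64 mm high, foot flange 48 mm across and 5 mm thick, about 0.2 kg; a thumb plunger stands out of its top (overall height 92 mm plunger out, 72 mm home). Origin: centre of underside, z up. Grip the plain cylinder 10 to 62 mm above the underside
- disc_c (a point): centre of the upper face of dispenser_c's thumb disc (black, 28 mm in diameter, 6 mm thick, on a steel stem); it sinks with the plunger
- plunger_c (a joint): stroke of dispenser_c's plunger, m: 0 fully out, 0.020 fully home on a hard stop; it starts between 0 and 0.003. It has no return spring and stays where it is pushed. A sound plunger slides with a steady drag of about 2 N all the way home
- bind_c (a joint): how far a blockage in this dispenser has yielded, m: 0 until met, always 0 in a sound one. Which are blocked varies unseen. A blocked plunger binds 9 to 11 mm down: the 2 N push climbs to about 5.5 N 1 mm further on, 9.5 N at 3 mm, 16 N at 6 mm (which would ruin it). Let go, it creeps back to about 2 mm at most and keeps that reading
- dispenser_d: one of up to four look-alike empty piston dispensers (3 or 4 present, a missing one None): upright aluminium cylinder 42 mm across, 64 mm high, foot flange 48 mm across and 5 mm thick, about 0.2 kg; a thumb plunger stands out of its top (overall height 92 mm plunger out, 72 mm home). Origin: centre of underside, z up. Grip the plain cylinder 10 to 62 mm above the underside
- disc_d (a point): centre of the upper face of dispenser_d's thumb disc (black, 28 mm in diameter, 6 mm thick, on a steel stem); it sinks with the plunger
- plunger_d (a joint): stroke of dispenser_d's plunger, m: 0 fully out, 0.020 fully home on a hard stop; it starts between 0 and 0.003. It has no return spring and stays where it is pushed. A sound plunger slides with a steady drag of about 2 N all the way home
- bind_d (a joint): how far a blockage in this dispenser has yielded, m: 0 until met, always 0 in a sound one. Which are blocked varies unseen. A blocked plunger binds 9 to 11 mm down: the 2 N push climbs to about 5.5 N 1 mm further on, 9.5 N at 3 mm, 16 N at 6 mm (which would ruin it). Let go, it creeps back to about 2 mm at most and keeps that reading
- pocket_tray: grey moulded tray, fixed, 64 x 260 x 22 mm; four pockets in a row along its y (centres y = -0.096, -0.032, 0.032, 0.096; floor 4 mm up, pockets 56 mm along x, about 60 along y, walls 4 mm thick and 22 high). Origin: centre of underside. The dispensers stand upright in some of the pockets; grip them with the fingers closing across the row (along its x)
- bench_block: flat steel bench block, fixed, 90 x 90 mm, its top 20 mm above its origin (centre of its underside); a dispenser is stood on its middle for the stroke test
- metal_tray: shallow aluminium tray for sound dispensers, loose, 0.6 kg, 110 (x) x 230 (y) x 14 mm, walls 4 mm, floor 4 mm thick; origin: centre of its underside. Four dispensers fit side by side along its y axis at 54 mm spacing
- wood_box: wooden box for rejected dispensers, loose, 0.6 kg, 110 (x) x 230 (y) x 30 mm high, walls 6 mm, floor 6 mm thick; origin: centre of its underside. Four dispensers fit side by side along its y axis at 54 mm spacing
- copper_tin: white round tin, 60 mm in diameter, 30 mm high, at the left front; bystander; origin: centre of its underside
- ring_clamp: wooden ring clamp lying at the back of the bench, 113 x 30 x 20 mm; bystander; origin: centre of its underside
Mind the look-alikes: they are no part of the job. What is shaped like the dispenser_c but pink or purple is not meant.

How it is judged:
At the end, for the whole second after the job is handed in: Every dispenser present rests with its underside centre inside (within 50 x 110 mm of the middle of, under 35 mm up) the metal tray with its plunger home (over 18 of 20 mm), or the wooden box with its plunger under 17.5 mm and bind over 0.5 mm; all at rest (((value of joint plunger_a above 0.018 m and x of dispenser_a in the frame of metal_tray between -0.05 and 0.05 m and y of dispenser_a in the frame of metal_tray between -0.11 and 0.11 m and z of dispenser_a in the frame of metal_tray between -0.005 and 0.035 m) or (value of joint plunger_a below 0.0175 m and value of joint bind_a above 0.0005 m and x of dispenser_a in the frame of wood_box between -0.05 and 0.05 m and y of dispenser_a in the frame of wood_box between -0.11 and 0.11 m and z of dispenser_a in the frame of wood_box between -0.005 and 0.035 m)) and linear speed of each of dispenser_a, dispenser_b, dispenser_c, dispenser_d below 0.03 m/s and ((value of joint plunger_b above 0.018 m and x of dispenser_b in the frame of metal_tray between -0.05 and 0.05 m and y of dispenser_b in the frame of metal_tray between -0.11 and 0.11 m and z of dispenser_b in the frame of metal_tray between -0.005 and 0.035 m) or (value of joint plunger_b below 0.0175 m and value of joint bind_b above 0.0005 m and x of dispenser_b in the frame of wood_box between -0.05 and 0.05 m and y of dispenser_b in the frame of wood_box between -0.11 and 0.11 m and z of dispenser_b in the frame of wood_box between -0.005 and 0.035 m)) and ((value of joint plunger_c above 0.018 m and x of dispenser_c in the frame of metal_tray between -0.05 and 0.05 m and y of dispenser_c in the frame of metal_tray between -0.11 and 0.11 m and z of dispenser_c in the frame of metal_tray between -0.005 and 0.035 m) or (value of joint plunger_c below 0.0175 m and value of joint bind_c above 0.0005 m and x of dispenser_c in the frame of wood_box between -0.05 and 0.05 m and y of dispenser_c in the frame of wood_box between -0.11 and 0.11 m and z of dispenser_c in the frame of wood_box between -0.005 and 0.035 m)) and ((value of joint plunger_d above 0.018 m and x of dispenser_d in the frame of metal_tray between -0.05 and 0.05 m and y of dispenser_d in the frame of metal_tray between -0.11 and 0.11 m and z of dispenser_d in the frame of metal_tray between -0.005 and 0.035 m) or (value of joint plunger_d below 0.0175 m and value of joint bind_d above 0.0005 m and x of dispenser_d in the frame of wood_box between -0.05 and 0.05 m and y of dispenser_d in the frame of wood_box between -0.11 and 0.11 m and z of dispenser_d in the frame of wood_box between -0.005 and 0.035 m))); the robot touches nothing.
It fails at once if a plunger is forced on against a blockage (bind beyond 6.5 mm) (value of joint any of bind_a, bind_b, bind_c, bind_d above 0.0065 m).
It fails at once if a dispenser is more than 5 cm from the middle of the steel block with its plunger part-way (4 to 8 mm) through an unfinished stroke ((value of joint plunger_a between 0.004 and 0.008 m and horizontal distance between dispenser_a and bench_block above 0.05 m) or (value of joint plunger_b between 0.004 and 0.008 m and horizontal distance between dispenser_b and bench_block above 0.05 m) or (value of joint plunger_c between 0.004 and 0.008 m and horizontal distance between dispenser_c and bench_block above 0.05 m) or (value of joint plunger_d between 0.004 and 0.008 m and horizontal distance between dispenser_d and bench_block above 0.05 m)).
It fails at once if the copper_tin is pushed aside by more than 3 cm (distance of copper_tin from where it was at the start of the episode above 0.03 m).
It fails at once if the ring_clamp is pushed aside by more than 3 cm (distance of ring_clamp from where it was at the start of the episode above 0.03 m).
Of dispenser_a, dispenser_b, dispenser_c, dispenser_d only 3 to 4 are there at a start; the rules pass over those that are not, and their reading is None.
At some moment in a run one of metal_tray, wood_box may be knocked a few centimetres aside while the robot is not near it.
Once in a run the grip may slacken for a moment while it holds something.
It also fails if it takes over 210 s, if anything falls off the work surface, if the arm or the gripper's body presses on something with over 40 N, if the wrist force passes 120 N, or if a joint passes its speed limit or range.

## Robot

A 6-joint arm with a two-finger parallel gripper is mounted at the origin on a cart in front of the work surface, level with it; the furniture and walls round the work are solid. World frame = base frame: x ahead of the robot, y to its left, z up, the work surface at z = 0. Lengths are in m, angles in rad, forces in N, time in s.
With the tool pointing down it reaches from about 0.35 to 0.775 m from the base axis. Payload 7.3 kg.
Tool frame: the origin (TCP) lies at the very end of the fingers, on their centre line; the grasp point (between the pads) lies 19 mm behind it; z points along the fingers, y is the line along which they close (so a half turn about z gives the same grasp; the last joint's range is limited). The gripper opens to 92 mm and grips with 3 to 60 N. Pads are 19 mm wide; open, the fingers measure 130 mm over their backs; the gripper's body (75 mm by 190 mm) begins 47 mm behind the grasp point.
Start: joints at [1.196, 0.342, 1.524, -0, 1.275, -0.146], TCP at [0.119, 0.511, 0.227] pointing down, gripper open.
Joint ranges: [-2.53, 2.53], [-0.77, 2.02], [0.04, 2.7], [-1, 4.14], [0.28, 2.66], [-3.11, 3.11]. Speed limits (rad/s): [2.57, 2.57, 3.14, 3.14, 3.14, 3.14].

## Interface

Orientations are given as [roll, pitch, yaw] about the fixed x, y, z axes, in that order (R = Rz(yaw) Ry(pitch) Rx(roll)).
In Python, from cell import robot, read_camera, get_calibration gives the robot as it stands. The module is installed in compiled form; this text tells all that it offers.
- The arm moves only by the tool send_rows, never from a script. Its argument "plan" is a list of rows, each a list of 2 entries, a list of its own where there are three numbers: the shift along the tool's x, y, z as a fraction of full scale, then the turn, a rotation vector about the tool's x, y, z as a fraction of full scale. A call has exactly 10 rows; each row shifts and turns the commanded pose from where the row before left it, along the tool's axes as they then stand; what a row does not reach is not made up. Full scale, the value 1, is 0.025 m for a shift and 90 degrees for a turn. A row lasts 1/8 s, in which the tool goes at most 62.5 mm and 10.7 degrees, less where a joint would pass 70% of its speed; a pose out of reach is approached as far as the arm can. A call with a number of a shift or a turn outside -1 to 1 is refused whole. A call with a gripper value outside its range is refused whole. "gripper" is the opening, from -1 (shut) to 1 (fully open), so that 0 is half open, set as the call begins (left out, the last holds). The fingers move at their own pace and stop on an object; "force" is the grip in N (left out, the last holds). Time passes only in rows, so rows that do not move let the fingers close, or fill a call up. It gives the time, the measured TCP pose, the force, the opening and the grip force at its end, in the units of the state.
- robot.observe(): the state, without advancing time (a new reading comes with each control period).
- read_camera(name): name is "scene" or "top" or "wrist"; returns (picture, depth): 400x640x3 uint8, blue, green, red; 400x640 float32, m along the optical axis (not along the pixel's ray), 0 where there is no reading.
- get_calibration(name): a dict with "intrinsics" (3x3 intrinsics, pixels), "dist_coeffs" ([k1, k2, p1, p2, k3] as OpenCV has them; the pictures are not rectified), "rvec" (rotation vector, rad) and "tvec" (3), from world to camera coordinates, as OpenCV has them. Camera axes: x right, y down, z forward; pixel columns grow to the right and rows downward; lengths in m; the calibration is good to about 2 mm. A picture is of the moment at which its call begins: read the wrist's pose just before it. get_calibration takes no time and is no camera call; for the wrist camera it gives the pose at the moment of the call.
- robot.hand_in(): hands the job in; it is judged then, once.
The state is a dict: "time": time; "qpos": joint angles; "qvel": joint speeds; "joint_efforts": joint torques, N m; "tool_pos": TCP position; "tool_rot": TCP orientation; "contact_force": force on the tool from outside, world axes, zero at the start; "torque": the same for the moment, N m; "opening": finger opening in m; "grip_force": force on a finger pad.
Only numpy, scipy, OpenCV 4.12 (cv2) and the standard library are available. Lean on these libraries where they do the work, as an engineer would, in place of code of your own. Each camera call takes 0.05 s, during which the arm holds its last target. There are 200 camera calls.

## Working session

There is one attempt and no reset: what is moved stays moved. The work goes in short steps, Python scripts to look and compute and a tool call to move; the robot and the scene stay as the last step left them, time stands still between calls to the robot, and variables do not carry over. Pictures are saved under pics/ and viewed, at most 14 in all, crops included, and the job is handed in when it is done.

Besides the shell and the picture viewer there is one more tool, called after ">>>" as name(argument=value, ...) on one line, values as JSON. send_rows: Moves the arm, as the interface text tells. Shift numbers are shares of 0.025 m and turn numbers shares of 90 degrees, none past 1 either way. Its arguments: {"type":"object","properties":{"plan":{"type":"array"},"gripper":{"type":"number"},"force":{"type":"number"}},"required":["plan"]}

```bash
mkdir -p pics
python3 - <<'E'
from cell import robot, read_camera, get_calibration
import cv2,numpy as np
print(robot.observe())
for n in("scene","top"):
    p,d=read_camera(n); cv2.imwrite(f"pics/{n}0.png",p); np.save(f"{n}d.npy",d)
    c=get_calibration(n); print(n,c)
E
```

```text
{'time': 0.0, 'qpos': array([ 1.19598633e+00,  3.42744060e-01,  1.52499716e+00, -1.63913652e-05,
        1.27539234e+00, -1.46015703e-01]), 'qvel': array([ 0.00052175,  0.00272605, -0.00033164, -0.00020777, -0.00107638,
        0.00107014]), 'joint_efforts': array([-1.13132042e-03, -4.31247067e+01, -2.44225323e+01,  7.17013143e-02,
        5.61280386e-02, -1.27172584e-04]), 'tool_pos': array([0.11891617, 0.51094748, 0.22604082]), 'tool_rot': array([-3.14006587e+00, -2.08689866e-04,  2.91280299e+00]), 'contact_force': array([-0.74033833,  0.20813167, -0.46608928]), 'torque': array([-0.07195779,  0.00963844, -0.04947935]), 'grip_force': 0.0, 'opening': 0.09171014336849753}
scene {'intrinsics': array([[392.88225701,   0.        , 315.91592079],
       [  0.        , 392.88225701, 198.45273007],
       [  0.        ,   0.        ,   1.        ]]), 'dist_coeffs': array([0.022098, 0.      , 0.      , 0.      , 0.      ]), 'rvec': array([ 2.33143323, -0.66427407,  0.23526768]), 'tvec': array([-0.35813926,  0.43810105,  0.62832348])}
top {'intrinsics': array([[384.55526571,   0.        , 328.14441993],
       [  0.        , 384.55526571, 205.54365951],
       [  0.        ,   0.        ,   1.        ]]), 'dist_coeffs': array([0.00899221, 0.        , 0.        , 0.        , 0.        ]), 'rvec': array([ 2.18699402, -2.16588045,  0.09714053]), 'tvec': array([0.23691274, 0.57164254, 1.03264128])}
```

View pics/top0.png

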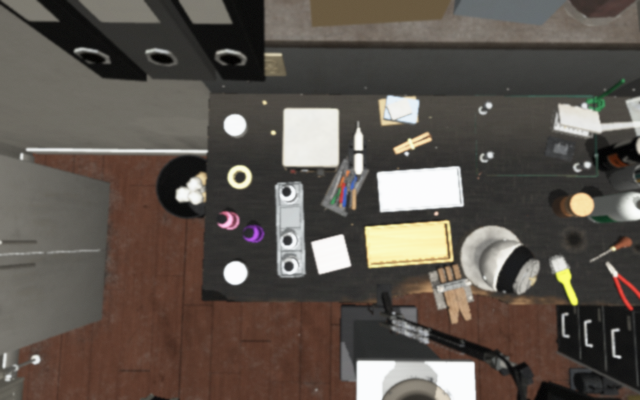

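View pics/scene0.png

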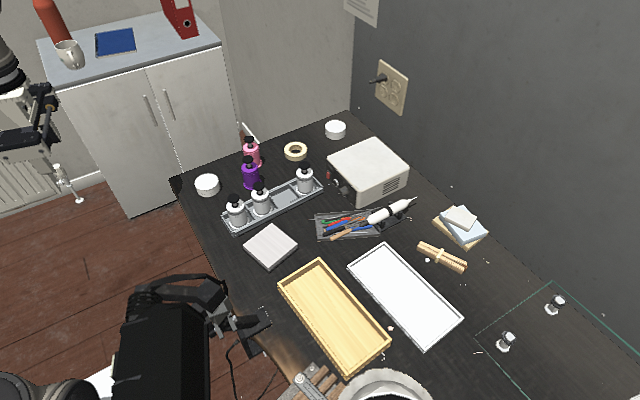

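The top view shows three dispensers in the grey tray, at px (289,192), (288,239) and (289,265). The bench block is at (331,254), the wooden box at (408,244) and the metal tray at (420,189). The tins are at (235,125) and (235,272). The pink one (228,220) and purple one (253,234) stand outside the tray, so they are look-alikes and I leave them alone.

```bash
cat > h.py <<'E'
import cv2,numpy as np
from cell import robot, read_camera, get_calibration
def plane(n,px,z,c=None):
    c=c or get_calibration(n); K=c['intrinsics'];R=cv2.Rodrigues(c['rvec'])[0];t=np.array(c['tvec']).ravel()
    u=cv2.undistortPoints(np.array(px,float).reshape(-1,1,2),K,c['dist_coeffs']).reshape(-1,2)
    d=np.c_[u,np.ones(len(u))]@R; o=-R.T@t
    return o+d*((z-o[2])/d[:,2])[:,None]
def rect(p,roi,f,z,n="top"):
    x0,y0,x1,y1=roi; s=p[y0:y1,x0:x1].astype(int); m=f(s).astype(np.uint8)
    m=cv2.morphologyEx(m,cv2.MORPH_CLOSE,np.ones((3,3)))
    cs=cv2.findContours(m,0,2)[0]; k=max(cs,key=cv2.contourArea)
    w=plane(n,k.reshape(-1,2)+[x0,y0],z)[:,:2]
    r=cv2.minAreaRect((w*1000).astype(np.float32))
    b=cv2.boxPoints(r); e=[b[1]-b[0],b[2]-b[1]]; e=max(e,key=np.linalg.norm)
    return np.round(r[0],1),np.round(sorted(r[1]),1),round(float(np.degrees(np.arctan2(e[1],e[0]))%180),1)
white=lambda s:s.min(2)>165
wood=lambda s:(s[...,2]>130)&(s[...,2]-s[...,0]>35)
grey=lambda s:(s.min(2)>75)
def trays(p):
    return rect(p,(365,155,475,218),white,.014), rect(p,(355,212,462,275),wood,.03)
E
python3 - <<'E'
from h import *
p=cv2.imread("pics/top0.png")
print(trays(p)); print('block',rect(p,(305,228,357,280),lambda s:s.min(2)>150,.02)); print('tray',rect(p,(268,172,309,284),grey,.022))
for px in [(289,192),(288,239),(289,265)]:
    x,y=px; s=p[y-14:y+14,x-14:x+14].max(2); m=(s<60).astype(np.uint8)
    n,l,st,ce=cv2.connectedComponentsWithStats(m)
    print([(st[i,4],np.round(plane("top",[ce[i]+[x-14,y-14]],.09),3)) for i in range(1,n) if st[i,4]>8])
x,y=0,0
cv2.imwrite("pics/c1.png",cv2.resize(p[170:290,200:360],None,fx=5,fy=5,interpolation=2))
E
```

```text
((array([620. , -12.6]), array([114.2, 232.7]), 94.7), (array([467.5,  23.1]), array([113.8, 234. ]), 94.9))
block (array([437.8, 234.3]), array([91.4, 91.7]), 14.9)
tray (array([504.7, 347.2]), array([ 81.2, 263.6]), 2.8)
[(np.int32(96), array([[0.631, 0.348, 0.09 ]])), (np.int32(34), array([[0.6  , 0.352, 0.09 ]]))]
[(np.int32(39), array([[0.471, 0.379, 0.09 ]])), (np.int32(32), array([[0.474, 0.347, 0.09 ]]))]
[(np.int32(38), array([[0.403, 0.375, 0.09 ]])), (np.int32(29), array([[0.409, 0.343, 0.09 ]]))]
```

View pics/c1.png

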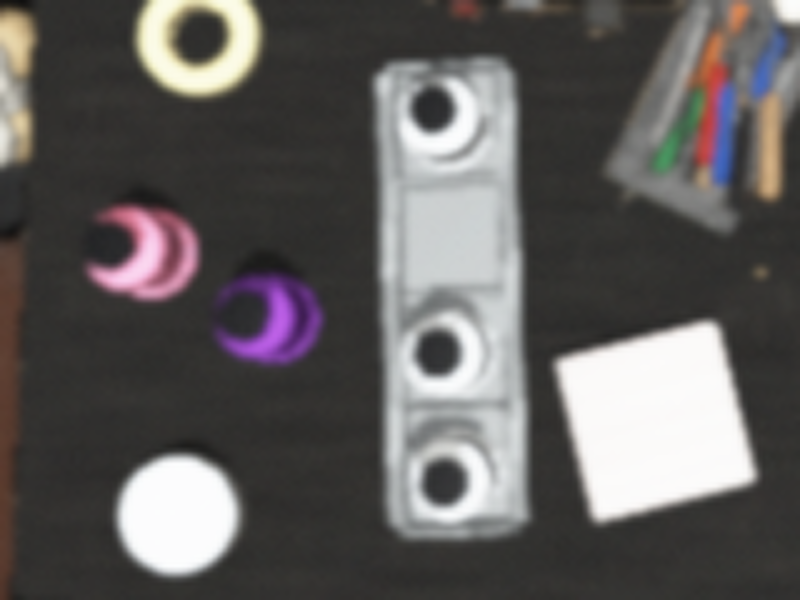

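The crop shows discs at px (286.6,191.6), (287.4,240.4) and (288.8,266.6). All three are white cylinders in grey-tray pockets, so these are the ones meant. The second pocket from the back is empty.

Run:
```python
from h import *
print(plane("top",[(286.6,191.6),(287.4,240.4),(288.8,266.6)],.0945).round(4))
# tray corners (crop px) at z=.022
print(plane("top",np.array([(378,72),(515,68),(527,520),(392,528)])/5+[200,170],.022).round(4))
print('purple top/base',plane("top",np.array([(243,312)])/5+[200,170],.095).round(3),plane("top",np.array([(285,318)])/5+[200,170],.003).round(3))
```

```text
[[0.5982 0.3499 0.0945]
 [0.473  0.3454 0.0945]
 [0.4069 0.3406 0.0945]]
[[0.627  0.3886 0.022 ]
 [0.63   0.3128 0.022 ]
 [0.3824 0.3024 0.022 ]
 [0.3774 0.3756 0.022 ]]
purple top/base [[0.492 0.445 0.095]] [[0.491 0.44  0.003]]
```

>>> send_rows(plan=[[[0,0,0],[0,0,-0.0885]],[[0,0,0],[0,0,-0.0885]],[[-1,-0.5,0],[0,0,0]],[[-1,-0.5,0],[0,0,0]],[[-1,-0.5,0],[0,0,0]],[[-1,-0.5,0],[0,0,0]],[[-1,-0.5,0],[0,0,0]],[[-1,-0.5,0],[0,0,0]],[[-1,-0.5,0],[0,0,0]],[[-1,-0.5,0],[0,0,0]]], gripper=0.5, force=25)

```text
time: 1.35
tool_pos: [0.3244, 0.4207, 0.2263]
tool_rot: [-3.141, -0.001, -3.092]
contact_force: [0.7, 0.1, -0.8]
opening: 0.0689
grip_force: 0.0
```

>>> send_rows(plan=[[[-0.8,-0.84,0.76],[0,0,0]],[[-0.8,-0.84,0.76],[0,0,0]],[[-0.8,-0.84,0.76],[0,0,0]],[[-0.8,-0.84,0.76],[0,0,0]],[[0,0,0],[0,0,0]],[[0,0,0],[0,0,0]],[[0,0,0],[0,0,0]],[[0,0,0],[0,0,0]],[[0,0,0],[0,0,0]],[[0,0,0],[0,0,0]]])

```text
time: 2.6
tool_pos: [0.4077, 0.3415, 0.1509]
tool_rot: [3.141, 0.0, -3.092]
contact_force: [-1.2, -0.1, 0.5]
opening: 0.0689
grip_force: 0.0
```

Run:
```python
from h import *
s=robot.observe();print(s['time'],s['tool_pos'],s['tool_rot'],s['opening'],s['contact_force'])
c=get_calibration("wrist");p,d=read_camera("wrist");cv2.imwrite("pics/w1.png",p)
np.savez("w1.npz",**c); K=c['intrinsics'];print(K[0,0],np.round(c['rvec'],3))
for q in [(.4069,.3406,.0945),(.473,.3454,.0945)]:
    print(cv2.projectPoints(np.array([q]),c['rvec'],c['tvec'],K,c['dist_coeffs'])[0].ravel().round(1))
```

```text
2.6 [0.40766627 0.34151606 0.15086645] [ 3.14141075e+00  2.10318861e-04 -3.09203622e+00] 0.06889372252930502 [-1.17638456 -0.11923761  0.46902826]
319.26021210292106 [-2.037 -2.142 -0.272]
[322.2 211.2]
[324.4 295.1]
```

View pics/w1.png

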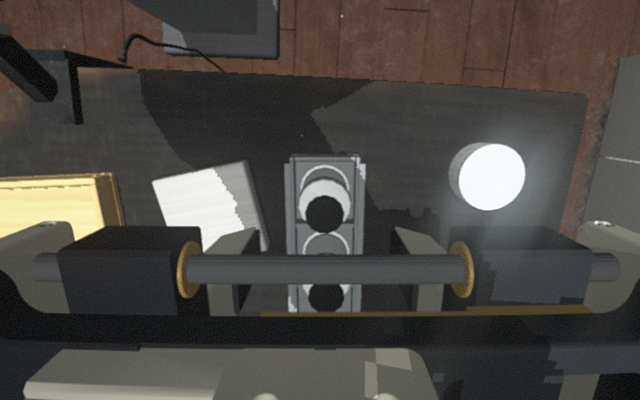

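The disc shows at px (324,213) against (322,211) predicted, so the pose is right to about 1.5 mm. Next I go down, grip and lift.

>>> send_rows(plan=[[[0.08,0,0.87],[0,0,0]],[[0,0,0.87],[0,0,0]],[[0,0,0.87],[0,0,0]],[[0,0,0.87],[0,0,0]],[[0,0,0.86],[0,0,0]],[[0,0,0],[0,0,0]],[[0,0,0],[0,0,0]],[[0,0,0],[0,0,0]],[[0,0,0],[0,0,0]],[[0,0,0],[0,0,0]]])

```text
time: 3.9
tool_pos: [0.4059, 0.3413, 0.0426]
tool_rot: [3.141, 0.001, -3.092]
contact_force: [0.3, 0.6, -0.6]
opening: 0.0692
grip_force: 0.0
```

>>> send_rows(plan=[[[0,0,0],[0,0,0]],[[0,0,0],[0,0,0]],[[0,0,0],[0,0,0]],[[0,0,0],[0,0,0]],[[0,0,0],[0,0,0]],[[0,0,0],[0,0,0]],[[0,0,0],[0,0,0]],[[0,0,0],[0,0,0]],[[0,0,0],[0,0,0]],[[0,0,0],[0,0,0]]], gripper=-1, force=30)

```text
time: 5.15
tool_pos: [0.4058, 0.3412, 0.0422]
tool_rot: [3.142, 0.0, -3.092]
contact_force: [0.7, -0.3, -0.5]
opening: 0.0416
grip_force: 30.0
```

>>> send_rows(plan=[[[0,0,-0.8],[0,0,0]],[[0,0,-0.8],[0,0,0]],[[0,0,-0.8],[0,0,0]],[[-0.215,-0.867,0],[0,0,0]],[[-0.215,-0.867,0],[0,0,0]],[[-0.215,-0.867,0],[0,0,0]],[[-0.215,-0.867,0],[0,0,0]],[[-0.215,-0.867,0],[0,0,0]],[[0,0,0.6],[0,0,0]],[[0,0,0.6],[0,0,0]]])

```text
time: 6.4
tool_pos: [0.4375, 0.2347, 0.071]
tool_rot: [3.141, -0.001, -3.093]
contact_force: [-0.6, -0.5, -1.3]
opening: 0.0415
grip_force: 30.0
```

Run:
```python
from h import *
p,d=read_camera("scene");cv2.imwrite("pics/s1.png",cv2.resize(p[150:330,180:420],None,fx=3,fy=3))
```

```text
(no output)
```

View pics/s1.png

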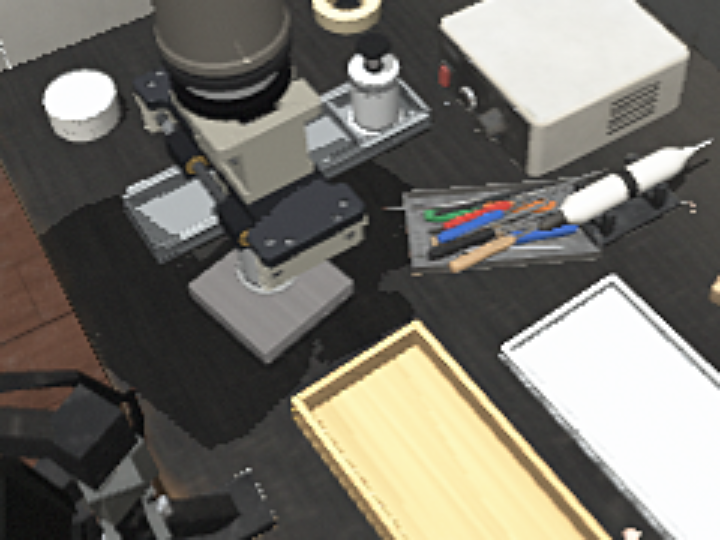

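The foot of the held dispenser is at crop (262,283), over the middle of the block. I'll lower it.

>>> send_rows(plan=[[[0,0,0.15],[0,0,0]],[[0,0,0.15],[0,0,0]],[[0,0,0.1],[0,0,0]],[[0,0,0.08],[0,0,0]],[[0,0,0.04],[0,0,0]],[[0,0,0],[0,0,0]],[[0,0,0],[0,0,0]],[[0,0,0],[0,0,0]],[[0,0,0],[0,0,0]],[[0,0,0],[0,0,0]]])

```text
time: 7.7
tool_pos: [0.438, 0.2344, 0.0593]
tool_rot: [3.141, 0.0, -3.092]
contact_force: [1.2, 0.7, -1.7]
opening: 0.0412
grip_force: 30.0
```

>>> send_rows(plan=[[[0,0,0.04],[0,0,0]],[[0,0,0.04],[0,0,0]],[[0,0,0],[0,0,0]],[[0,0,0],[0,0,0]],[[0,0,0],[0,0,0]],[[0,0,0],[0,0,0]],[[0,0,0],[0,0,0]],[[0,0,0],[0,0,0]],[[0,0,0],[0,0,0]],[[0,0,0],[0,0,0]]])

```text
time: 8.95
tool_pos: [0.4381, 0.2343, 0.0581]
tool_rot: [3.141, 0.001, -3.092]
contact_force: [-2.9, -1.7, 7.7]
opening: 0.0415
grip_force: 30.0
```

>>> send_rows(plan=[[[0,0,0],[0,0,0]],[[0,0,0],[0,0,0]],[[0,0,0],[0,0,0]],[[0,0,0],[0,0,0]],[[0,0,-0.92],[0,0,0]],[[0,0,-0.92],[0,0,0]],[[0,0,-0.92],[0,0,0]],[[0,0,-0.92],[0,0,0]],[[0,0,0],[0,0,0]],[[0,0,0],[0,0,0]]], gripper=0.5)

```text
time: 10.2
tool_pos: [0.4375, 0.2342, 0.1484]
tool_rot: [-3.141, -0.001, -3.092]
contact_force: [0.2, -0.2, -0.7]
opening: 0.0691
grip_force: 0.0
```

>>> send_rows(plan=[[[0,0,0],[0,0,0]],[[0,0,0],[0,0,0]],[[0,0,0],[0,0,0]],[[0,0,0],[0,0,0]],[[0,0,0],[0,0,0]],[[0,0,0],[0,0,0]],[[0,0,0],[0,0,0]],[[0,0,0.64],[0,0,0]],[[0,0,0.64],[0,0,0]],[[0,0,0],[0,0,0]]], gripper=-1)

```text
time: 11.45
tool_pos: [0.4372, 0.2341, 0.1164]
tool_rot: [-3.141, -0.002, -3.092]
contact_force: [0.2, -0.1, 0.2]
opening: 0.0004
grip_force: 0.0
```

Run:
```python
from h import *
p,d=read_camera("scene");cv2.imwrite("pics/s2.png",cv2.resize(p[150:290,190:370],None,fx=4,fy=4))
s=robot.observe();print(s['tool_pos'],s['contact_force'])
```

```text
[0.43780588 0.23426575 0.11713523] [ 0.68655153  0.75817232 -0.57304031]
```

View pics/s2.png

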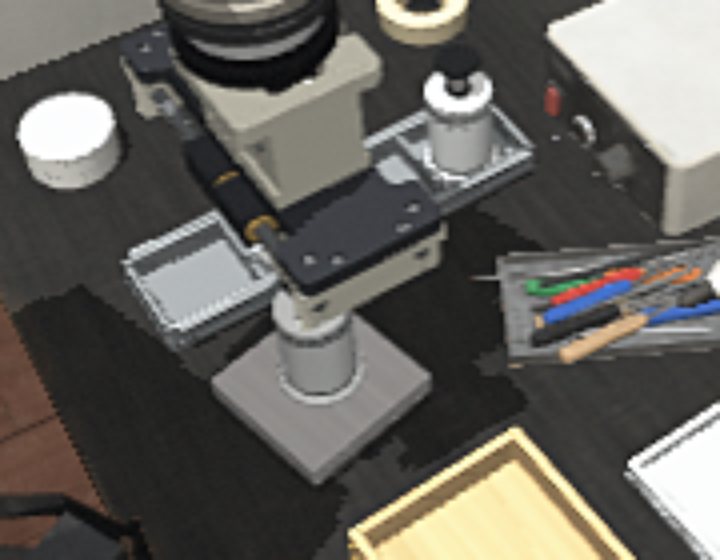

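The dispenser stands on the middle of the block. I'll push to about 8.5 mm of stroke and read the force.

>>> send_rows(plan=[[[0,0,0.1],[0,0,0]],[[0,0,0.1],[0,0,0]],[[0,0,0.05],[0,0,0]],[[0,0,0.05],[0,0,0]],[[0,0,0.05],[0,0,0]],[[0,0,0.05],[0,0,0]],[[0,0,0.05],[0,0,0]],[[0,0,0.04],[0,0,0]],[[0,0,0.03],[0,0,0]],[[0,0,0.02],[0,0,0]]])

```text
time: 12.75
tool_pos: [0.438, 0.2343, 0.1037]
tool_rot: [3.141, 0.0, -3.092]
contact_force: [-0.1, -0.8, 2.1]
opening: 0.0005
grip_force: 0.9
```

>>> send_rows(plan=[[[0,0,0.01],[0,0,0]],[[0,0,0.01],[0,0,0]],[[0,0,0.01],[0,0,0]],[[0,0,0.01],[0,0,0]],[[0,0,0.01],[0,0,0]],[[0,0,0.01],[0,0,0]],[[0,0,0.01],[0,0,0]],[[0,0,0.01],[0,0,0]],[[0,0,0.01],[0,0,0]],[[0,0,0.01],[0,0,0]]])

```text
time: 14.0
tool_pos: [0.438, 0.2343, 0.1012]
tool_rot: [3.141, 0.0, -3.092]
contact_force: [0.1, -0.0, 1.4]
opening: 0.0005
grip_force: 0.9
```

>>> send_rows(plan=[[[0,0,0.01],[0,0,0]],[[0,0,0.01],[0,0,0]],[[0,0,0.01],[0,0,0]],[[0,0,0.01],[0,0,0]],[[0,0,0.01],[0,0,0]],[[0,0,0.01],[0,0,0]],[[0,0,0],[0,0,0]],[[0,0,0],[0,0,0]],[[0,0,0],[0,0,0]],[[0,0,0],[0,0,0]]])

```text
time: 15.25
tool_pos: [0.4379, 0.2343, 0.0997]
tool_rot: [3.142, 0.0, -3.092]
contact_force: [0.1, 0.1, 1.4]
opening: 0.0006
grip_force: 0.5
```

>>> send_rows(plan=[[[0,0,0.01],[0,0,0]],[[0,0,0.01],[0,0,0]],[[0,0,0.01],[0,0,0]],[[0,0,0.01],[0,0,0]],[[0,0,0.01],[0,0,0]],[[0,0,0.01],[0,0,0]],[[0,0,0],[0,0,0]],[[0,0,0],[0,0,0]],[[0,0,0],[0,0,0]],[[0,0,0],[0,0,0]]])

```text
time: 16.5
tool_pos: [0.4379, 0.2343, 0.0982]
tool_rot: [3.142, -0.0, -3.092]
contact_force: [0.7, 0.1, 0.7]
opening: 0.0006
grip_force: 0.5
```

>>> send_rows(plan=[[[0,0,0.03],[0,0,0]],[[0,0,0.03],[0,0,0]],[[0,0,0.03],[0,0,0]],[[0,0,0.03],[0,0,0]],[[0,0,0.03],[0,0,0]],[[0,0,0.03],[0,0,0]],[[0,0,0.03],[0,0,0]],[[0,0,0.02],[0,0,0]],[[0,0,0.01],[0,0,0]],[[0,0,0.01],[0,0,0]]])

```text
time: 17.75
tool_pos: [0.438, 0.2344, 0.0923]
tool_rot: [3.141, 0.0, -3.092]
contact_force: [-1.0, -0.1, 5.6]
opening: 0.0004
grip_force: 3.1
```

>>> send_rows(plan=[[[0,0,0.01],[0,0,0]],[[0,0,0.01],[0,0,0]],[[0,0,0],[0,0,0]],[[0,0,0],[0,0,0]],[[0,0,0],[0,0,0]],[[0,0,0],[0,0,0]],[[0,0,0],[0,0,0]],[[0,0,0],[0,0,0]],[[0,0,0],[0,0,0]],[[0,0,0],[0,0,0]]])

```text
time: 19.0
tool_pos: [0.4381, 0.2344, 0.0922]
tool_rot: [3.141, 0.001, -3.092]
contact_force: [-1.7, -0.9, 8.6]
opening: 0.0005
grip_force: 4.3
```

Hard stop at z 0.092, so the plunger is home and this one is sound. I'll regrip and lift it.

>>> send_rows(plan=[[[0,0,-1],[0,0,0]],[[0,0,-0.4],[0,0,0]],[[0,0,0],[0,0,0]],[[0,0,0],[0,0,0]],[[0,0,0],[0,0,0]],[[0,0,0],[0,0,0]],[[0,0,0],[0,0,0]],[[0,0,0.92],[0,0,0]],[[0,0,0.92],[0,0,0]],[[0,0,0.92],[0,0,0]]], gripper=0.5)

```text
time: 20.25
tool_pos: [0.438, 0.2344, 0.0569]
tool_rot: [3.141, 0.0, -3.092]
contact_force: [0.8, -0.5, -0.2]
opening: 0.0687
grip_force: 0.0
```

>>> send_rows(plan=[[[0,0,0],[0,0,0]],[[0,0,0],[0,0,0]],[[0,0,0],[0,0,0]],[[0,0,0],[0,0,0]],[[0,0,0],[0,0,0]],[[0,0,0],[0,0,0]],[[0,0,0],[0,0,0]],[[0,0,-0.8],[0,0,0]],[[0,0,-0.8],[0,0,0]],[[0,0,-0.4],[0,0,0]]], gripper=-1, force=30)

```text
time: 21.5
tool_pos: [0.4381, 0.2344, 0.1082]
tool_rot: [3.141, 0.001, -3.092]
contact_force: [1.3, -0.4, -3.7]
opening: 0.0413
grip_force: 30.0
```

Run:
```python
from h import *
p,d=read_camera("top");cv2.imwrite("pics/top1.png",p);print(trays(p))
```

```text
((array([620.1, -12.6]), array([114.4, 233.3]), 94.7), (array([467.4,  23.5]), array([114.1, 235.3]), 94.9))
```

>>> send_rows(plan=[[[-0.836,-0.879,0],[0,0,0]],[[-0.836,-0.879,0],[0,0,0]],[[-0.836,-0.879,0],[0,0,0]],[[-0.836,-0.879,0],[0,0,0]],[[-0.836,-0.879,0],[0,0,0]],[[-0.836,-0.879,0],[0,0,0]],[[-0.836,-0.879,0],[0,0,0]],[[-0.836,-0.879,0],[0,0,0]],[[0,0,0.8],[0,0,0]],[[0,0,0.8],[0,0,0]]])

```text
time: 22.8
tool_pos: [0.6132, 0.0665, 0.0658]
tool_rot: [3.141, -0.001, -3.093]
contact_force: [-0.3, 0.3, -2.6]
opening: 0.0411
grip_force: 30.0
```

Run:
```python
from h import *
s=robot.observe();print(s['tool_pos'],s['opening'],s['contact_force'])
p,d=read_camera("scene");cv2.imwrite("pics/s3.png",cv2.resize(p[180:360,270:470],None,fx=3,fy=3))
```

```text
[0.61324649 0.06651381 0.06580685] 0.0410680827639109 [-0.27324536  0.31638951 -2.55732609]
```

View pics/s3.png

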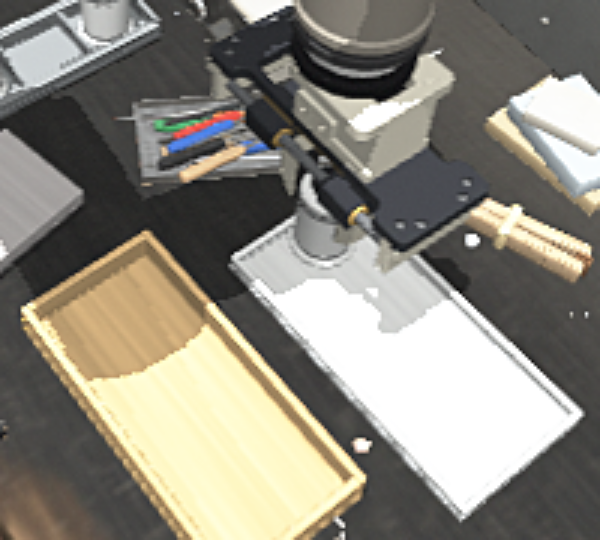

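The dispenser hangs over the left end of the metal tray, foot at crop (320,255). I'll lower it.

>>> send_rows(plan=[[[0,0,0.5],[0,0,0]],[[0,0,0.2],[0,0,0]],[[0,0,0.12],[0,0,0]],[[0,0,0.08],[0,0,0]],[[0,0,0.04],[0,0,0]],[[0,0,0.04],[0,0,0]],[[0,0,0],[0,0,0]],[[0,0,0],[0,0,0]],[[0,0,0],[0,0,0]],[[0,0,0],[0,0,0]]])

```text
time: 24.1
tool_pos: [0.6136, 0.067, 0.043]
tool_rot: [3.142, 0.0, -3.092]
contact_force: [-0.8, 0.6, -1.5]
opening: 0.0415
grip_force: 30.0
```

>>> send_rows(plan=[[[0,0,0.03],[0,0,0]],[[0,0,0.03],[0,0,0]],[[0,0,0.02],[0,0,0]],[[0,0,0],[0,0,0]],[[0,0,0],[0,0,0]],[[0,0,0],[0,0,0]],[[0,0,0],[0,0,0]],[[0,0,0],[0,0,0]],[[0,0,0],[0,0,0]],[[0,0,0],[0,0,0]]])

```text
time: 25.35
tool_pos: [0.6138, 0.0669, 0.0424]
tool_rot: [-3.142, 0.001, -3.092]
contact_force: [-3.8, -1.3, 8.0]
opening: 0.0414
grip_force: 30.0
```

>>> send_rows(plan=[[[0,0,0],[0,0,0]],[[0,0,0],[0,0,0]],[[0,0,0],[0,0,0]],[[0,0,0],[0,0,0]],[[0,0,-0.9],[0,0,0]],[[0,0,-0.9],[0,0,0]],[[0,0,-0.9],[0,0,0]],[[0,0,-0.9],[0,0,0]],[[0,0,-0.9],[0,0,0]],[[0,0,0],[0,0,0]]], gripper=0.5)

```text
time: 26.6
tool_pos: [0.6147, 0.067, 0.1551]
tool_rot: [-3.141, 0.004, -3.092]
contact_force: [-0.2, 0.3, -0.1]
opening: 0.0692
grip_force: 0.0
```

>>> send_rows(plan=[[[0.427,0.952,0],[0,0,0]],[[0.427,0.952,0],[0,0,0]],[[0.427,0.952,0],[0,0,0]],[[0.427,0.952,0],[0,0,0]],[[0.427,0.952,0],[0,0,0]],[[0.427,0.952,0],[0,0,0]],[[0.427,0.952,0],[0,0,0]],[[0.427,0.952,0],[0,0,0]],[[0.427,0.952,0],[0,0,0]],[[0.427,0.952,0],[0,0,0]]])

```text
time: 27.85
tool_pos: [0.4943, 0.2999, 0.152]
tool_rot: [-3.141, -0.002, -3.092]
contact_force: [0.5, -0.1, 0.3]
opening: 0.0686
grip_force: 0.0
```

>>> send_rows(plan=[[[0.427,0.952,0],[0,0,0]],[[0.427,0.952,0],[0,0,0]],[[0,0,0],[0,0,0]],[[0,0,0],[0,0,0]],[[0,0,0],[0,0,0]],[[0,0,0],[0,0,0]],[[0,0,0],[0,0,0]],[[0,0,0],[0,0,0]],[[0,0,0],[0,0,0]],[[0,0,0],[0,0,0]]])

```text
time: 29.1
tool_pos: [0.4716, 0.3459, 0.1535]
tool_rot: [3.141, 0.0, -3.092]
contact_force: [0.3, 0.9, -0.7]
opening: 0.0691
grip_force: 0.0
```

Run:
```python
from h import *
c=get_calibration("wrist");p,d=read_camera("wrist");cv2.imwrite("pics/w2.png",p[120:320,220:420])
print(cv2.projectPoints(np.array([(.472,.346,.0945)]),c['rvec'],c['tvec'],c['intrinsics'],c['dist_coeffs'])[0].ravel().round(1))
m=(p[195:240,295:355].max(2)<45).astype(np.uint8);n,l,s,ce=cv2.connectedComponentsWithStats(m);print([(s[i],ce[i]+[295,195]) for i in range(1,n) if s[i,4]>100])
p,d=read_camera("top");print(trays(p))
```

```text
[323.6 211.8]
[(array([ 12,   2,  35,  37, 894], dtype=int32), array([324.51454139, 215.75838926]))]
((array([620.2, -12.7]), array([114.4, 233.1]), 94.7), (array([467.4,  23.5]), array([113.9, 235.3]), 94.9))
```

View pics/w2.png

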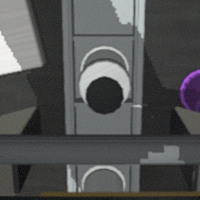

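The crop shows the disc centred between the fingers, and the purple one stays clear on the right. I'll go down and grip.

>>> send_rows(plan=[[[-0.13,0,0.89],[0,0,0]],[[0,0,0.89],[0,0,0]],[[0,0,0.89],[0,0,0]],[[0,0,0.89],[0,0,0]],[[0,0,0.89],[0,0,0]],[[0,0,0],[0,0,0]],[[0,0,0],[0,0,0]],[[0,0,0],[0,0,0]],[[0,0,0],[0,0,0]],[[0,0,0],[0,0,0]]])

```text
time: 30.45
tool_pos: [0.475, 0.3462, 0.0427]
tool_rot: [3.141, 0.001, -3.092]
contact_force: [0.2, 0.6, 0.2]
opening: 0.069
grip_force: 0.0
```

>>> send_rows(plan=[[[0,0,0],[0,0,0]],[[0,0,0],[0,0,0]],[[0,0,0],[0,0,0]],[[0,0,0],[0,0,0]],[[0,0,0],[0,0,0]],[[0,0,0],[0,0,0]],[[0,0,0],[0,0,0]],[[0,0,-0.8],[0,0,0]],[[0,0,-0.8],[0,0,0]],[[0,0,-0.8],[0,0,0]]], gripper=-1, force=30)

```text
time: 31.7
tool_pos: [0.4744, 0.346, 0.1023]
tool_rot: [-3.141, -0.001, -3.092]
contact_force: [-0.5, 0.4, -3.5]
opening: 0.0416
grip_force: 30.0
```

>>> send_rows(plan=[[[0.337,-0.877,0],[0,0,0]],[[0.337,-0.877,0],[0,0,0]],[[0.337,-0.877,0],[0,0,0]],[[0.337,-0.877,0],[0,0,0]],[[0.337,-0.877,0],[0,0,0]],[[0,0,0.5],[0,0,0]],[[0,0,0.5],[0,0,0]],[[0,0,0.35],[0,0,0]],[[0,0,0.2],[0,0,0]],[[0,0,0.05],[0,0,0]]])

```text
time: 32.95
tool_pos: [0.4381, 0.2348, 0.0617]
tool_rot: [-3.142, -0.001, -3.092]
contact_force: [0.2, -0.0, -2.7]
opening: 0.0414
grip_force: 30.0
```

>>> send_rows(plan=[[[0,0,0.05],[0,0,0]],[[0,0,0.05],[0,0,0]],[[0,0,0.04],[0,0,0]],[[0,0,0.02],[0,0,0]],[[0,0,0],[0,0,0]],[[0,0,0],[0,0,0]],[[0,0,0],[0,0,0]],[[0,0,0],[0,0,0]],[[0,0,0],[0,0,0]],[[0,0,0],[0,0,0]]])

```text
time: 34.2
tool_pos: [0.4382, 0.2345, 0.0582]
tool_rot: [3.142, 0.0, -3.092]
contact_force: [-0.2, -0.0, -2.7]
opening: 0.0412
grip_force: 30.0
```

>>> send_rows(plan=[[[0,0,0.03],[0,0,0]],[[0,0,0.03],[0,0,0]],[[0,0,0],[0,0,0]],[[0,0,0],[0,0,0]],[[0,0,0],[0,0,0]],[[0,0,0],[0,0,0]],[[0,0,0],[0,0,0]],[[0,0,0],[0,0,0]],[[0,0,0],[0,0,0]],[[0,0,0],[0,0,0]]])

```text
time: 35.45
tool_pos: [0.4384, 0.2345, 0.0581]
tool_rot: [3.141, 0.001, -3.092]
contact_force: [-3.2, -3.2, 12.1]
opening: 0.0415
grip_force: 30.0
```

Contact. I'll release, rise, close and come down to about z 0.117.

>>> send_rows(plan=[[[0,0,0],[0,0,0]],[[0,0,0],[0,0,0]],[[0,0,0],[0,0,0]],[[0,0,0],[0,0,0]],[[0,0,-0.92],[0,0,0]],[[0,0,-0.92],[0,0,0]],[[0,0,-0.92],[0,0,0]],[[0,0,-0.92],[0,0,0]],[[0,0,0],[0,0,0]],[[0,0,0],[0,0,0]]], gripper=0.5)

```text
time: 36.7
tool_pos: [0.4377, 0.2344, 0.1479]
tool_rot: [-3.141, -0.001, -3.092]
contact_force: [-0.4, -0.4, -1.0]
opening: 0.069
grip_force: 0.0
```

>>> send_rows(plan=[[[0,0,0],[0,0,0]],[[0,0,0],[0,0,0]],[[0,0,0],[0,0,0]],[[0,0,0],[0,0,0]],[[0,0,0],[0,0,0]],[[0,0,0],[0,0,0]],[[0,0,0],[0,0,0]],[[0,0,0.64],[0,0,0]],[[0,0,0.6],[0,0,0]],[[0,0,0],[0,0,0]]], gripper=-1)

```text
time: 37.95
tool_pos: [0.4375, 0.2343, 0.1169]
tool_rot: [-3.141, -0.002, -3.092]
contact_force: [0.5, 0.6, -0.6]
opening: 0.0003
grip_force: 0.0
```

>>> send_rows(plan=[[[0,0,0.1],[0,0,0]],[[0,0,0.1],[0,0,0]],[[0,0,0.05],[0,0,0]],[[0,0,0.05],[0,0,0]],[[0,0,0.05],[0,0,0]],[[0,0,0.05],[0,0,0]],[[0,0,0.05],[0,0,0]],[[0,0,0.04],[0,0,0]],[[0,0,0.03],[0,0,0]],[[0,0,0.02],[0,0,0]]])

```text
time: 39.2
tool_pos: [0.4382, 0.2346, 0.1042]
tool_rot: [3.141, 0.0, -3.092]
contact_force: [-0.1, 0.4, 1.9]
opening: 0.0004
grip_force: 0.9
```

>>> send_rows(plan=[[[0,0,0.01],[0,0,0]],[[0,0,0.01],[0,0,0]],[[0,0,0.01],[0,0,0]],[[0,0,0.01],[0,0,0]],[[0,0,0.01],[0,0,0]],[[0,0,0.01],[0,0,0]],[[0,0,0.01],[0,0,0]],[[0,0,0.01],[0,0,0]],[[0,0,0],[0,0,0]],[[0,0,0],[0,0,0]]])

```text
time: 40.45
tool_pos: [0.4383, 0.2346, 0.1023]
tool_rot: [3.141, 0.0, -3.092]
contact_force: [-1.0, 0.4, 3.8]
opening: 0.0005
grip_force: 2.0
```

>>> send_rows(plan=[[[0,0,0.01],[0,0,0]],[[0,0,0.01],[0,0,0]],[[0,0,0.01],[0,0,0]],[[0,0,0.01],[0,0,0]],[[0,0,0],[0,0,0]],[[0,0,0],[0,0,0]],[[0,0,0],[0,0,0]],[[0,0,0],[0,0,0]],[[0,0,0],[0,0,0]],[[0,0,0],[0,0,0]]])

```text
time: 41.7
tool_pos: [0.4383, 0.2346, 0.1014]
tool_rot: [3.141, 0.0, -3.092]
contact_force: [0.7, -0.3, 4.7]
opening: 0.0005
grip_force: 2.7
```

>>> send_rows(plan=[[[0,0,0.01],[0,0,0]],[[0,0,0.01],[0,0,0]],[[0,0,0],[0,0,0]],[[0,0,0],[0,0,0]],[[0,0,0],[0,0,0]],[[0,0,0],[0,0,0]],[[0,0,0],[0,0,0]],[[0,0,0],[0,0,0]],[[0,0,0],[0,0,0]],[[0,0,0],[0,0,0]]])

```text
time: 42.95
tool_pos: [0.4383, 0.2346, 0.1009]
tool_rot: [3.141, 0.0, -3.092]
contact_force: [-0.2, -0.5, 5.7]
opening: 0.0002
grip_force: 3.1
```

The push force climbed from 1.9 to 3.8, 4.7 and 5.7 N at 10–11 mm of stroke, so this one is blocked. I stop pushing, regrip and lift.

>>> send_rows(plan=[[[0,0,-1],[0,0,0]],[[0,0,-0.2],[0,0,0]],[[0,0,0],[0,0,0]],[[0,0,0],[0,0,0]],[[0,0,0],[0,0,0]],[[0,0,0],[0,0,0]],[[0,0,0],[0,0,0]],[[0,0,0.96],[0,0,0]],[[0,0,0.96],[0,0,0]],[[0,0,0.96],[0,0,0]]], gripper=0.5)

```text
time: 44.2
tool_pos: [0.4383, 0.2346, 0.0581]
tool_rot: [3.141, 0.0, -3.092]
contact_force: [0.4, 0.5, 0.0]
opening: 0.069
grip_force: 0.0
```

>>> send_rows(plan=[[[0,0,0],[0,0,0]],[[0,0,0],[0,0,0]],[[0,0,0],[0,0,0]],[[0,0,0],[0,0,0]],[[0,0,0],[0,0,0]],[[0,0,0],[0,0,0]],[[0,0,0],[0,0,0]],[[0,0,-0.8],[0,0,0]],[[0,0,-0.8],[0,0,0]],[[0,0,-0.4],[0,0,0]]], gripper=-1, force=30)

```text
time: 45.45
tool_pos: [0.4382, 0.2346, 0.1094]
tool_rot: [3.141, 0.001, -3.092]
contact_force: [-0.4, 0.3, -3.0]
opening: 0.0416
grip_force: 30.0
```

Run:
```python
from h import *
p,d=read_camera("top");cv2.imwrite("pics/top2.png",p);print(trays(p))
q=plane("top",[(452,222),(463,260),(490,225)],.1);print(q.round(3))
c=d[230:285,460:535];print('pot depth min',c[c>0].min(), d[244,408])
```

```text
((array([620.2, -12.8]), array([114.4, 233.6]), 94.7), (array([467.4,  23.5]), array([114.1, 235.3]), 94.9))
[[ 0.524 -0.073  0.1  ]
 [ 0.428 -0.099  0.1  ]
 [ 0.517 -0.169  0.1  ]]
pot depth min 0.8976604 1.0694447
```

>>> send_rows(plan=[[[-0.107,-0.883,0],[0,0,0]],[[-0.107,-0.883,0],[0,0,0]],[[-0.107,-0.883,0],[0,0,0]],[[-0.107,-0.883,0],[0,0,0]],[[-0.107,-0.883,0],[0,0,0]],[[-0.107,-0.883,0],[0,0,0]],[[0,0,0.5],[0,0,0]],[[0,0,0.5],[0,0,0]],[[0,0,0],[0,0,0]],[[0,0,0],[0,0,0]]])

```text
time: 46.75
tool_pos: [0.4606, 0.1036, 0.0835]
tool_rot: [3.141, -0.0, -3.091]
contact_force: [0.5, -0.3, -2.3]
opening: 0.0413
grip_force: 30.0
```

Run:
```python
from h import *
p,d=read_camera("scene");cv2.imwrite("pics/s4.png",cv2.resize(p[180:390,230:470],None,fx=2.5,fy=2.5))
```

```text
(no output)
```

View pics/s4.png

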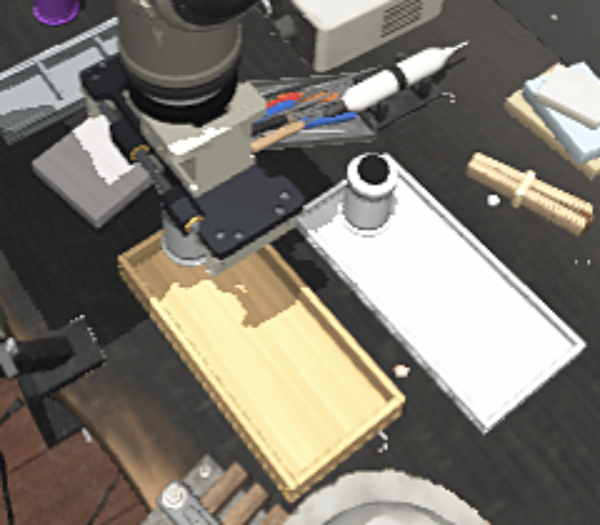

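The first dispenser stands in the metal tray at crop (370,195), plunger home. The second hangs over the left end of the box, foot at (185,248). I'll lower it.

>>> send_rows(plan=[[[0,0,0.5],[0,0,0]],[[0,0,0.5],[0,0,0]],[[0,0,0.3],[0,0,0]],[[0,0,0.12],[0,0,0]],[[0,0,0.05],[0,0,0]],[[0,0,0.04],[0,0,0]],[[0,0,0.04],[0,0,0]],[[0,0,0.03],[0,0,0]],[[0,0,0],[0,0,0]],[[0,0,0],[0,0,0]]])

```text
time: 48.05
tool_pos: [0.4611, 0.103, 0.0456]
tool_rot: [-3.142, 0.002, -3.092]
contact_force: [-3.1, -1.4, 11.3]
opening: 0.0417
grip_force: 30.0
```

>>> send_rows(plan=[[[0,0,0],[0,0,0]],[[0,0,0],[0,0,0]],[[0,0,0],[0,0,0]],[[0,0,0],[0,0,0]],[[0,0,-0.9],[0,0,0]],[[0,0,-0.9],[0,0,0]],[[0,0,-0.9],[0,0,0]],[[0,0,-0.9],[0,0,0]],[[0,0,-0.9],[0,0,0]],[[0,0,0],[0,0,0]]], gripper=0.5)

```text
time: 49.3
tool_pos: [0.4617, 0.1031, 0.1579]
tool_rot: [3.141, 0.003, -3.092]
contact_force: [0.5, -0.7, 0.1]
opening: 0.069
grip_force: 0.0
```

>>> send_rows(plan=[[[-0.604,0.962,0],[0,0,0]],[[-0.604,0.962,0],[0,0,0]],[[-0.604,0.962,0],[0,0,0]],[[-0.604,0.962,0],[0,0,0]],[[-0.604,0.962,0],[0,0,0]],[[-0.604,0.962,0],[0,0,0]],[[-0.604,0.962,0],[0,0,0]],[[-0.604,0.962,0],[0,0,0]],[[-0.604,0.962,0],[0,0,0]],[[-0.604,0.962,0],[0,0,0]]])

```text
time: 50.55
tool_pos: [0.5996, 0.3512, 0.1547]
tool_rot: [-3.141, -0.002, -3.092]
contact_force: [0.2, 0.5, 0.6]
opening: 0.0687
grip_force: 0.0
```

Run:
```python
from h import *
for k in range(4): read_camera("top")
print(robot.observe()['tool_pos'])
c=get_calibration("wrist");p,d=read_camera("wrist")
print(cv2.projectPoints(np.array([(.600,.3505,.0945)]),c['rvec'],c['tvec'],c['intrinsics'],c['dist_coeffs'])[0].ravel().round(1))
m=(p[195:240,295:355].max(2)<45).astype(np.uint8);n,l,s,ce=cv2.connectedComponentsWithStats(m);print([(s[i],ce[i]+[295,195]) for i in range(1,n) if s[i,4]>100])
c=get_calibration("top");p,d=read_camera("top");cv2.imwrite("pics/top3.png",p);print(trays(p))
K=c['intrinsics'];w=d[140,310];print('whitebox z approx',w, d[120,385])
```

```text
[0.59903183 0.35048189 0.1547472 ]
[323.6 212.2]
[]
((array([620.2, -12.9]), array([114.4, 233.9]), 94.7), (array([467.4,  23.6]), array([114.1, 235.6]), 94.9))
whitebox z approx 1.0206144 1.0888146
```

Run:
```python
from h import *
p,d=read_camera("wrist");cv2.imwrite("pics/w3.png",cv2.resize(p[140:300,220:420],None,fx=3,fy=3))
```

```text
(no output)
```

View pics/w3.png

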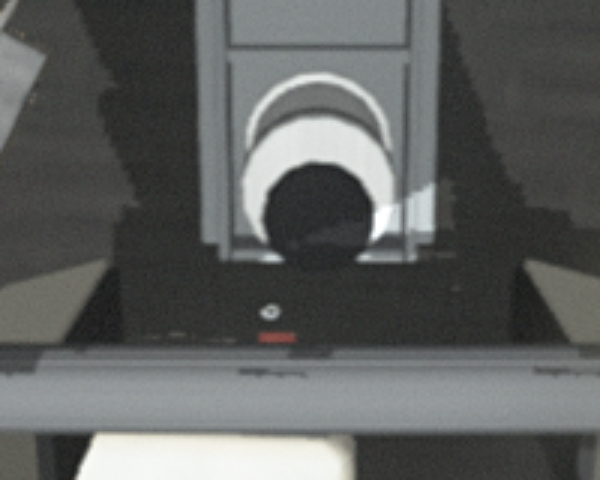

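The disc is at px (326,212), 2.7 px towards +y, which is about 2 mm. I'll shift that far, go down and grip.

>>> send_rows(plan=[[[-0.03,0.06,0.9],[0,0,0]],[[0,0,0.9],[0,0,0]],[[0,0,0.9],[0,0,0]],[[0,0,0.9],[0,0,0]],[[0,0,0.9],[0,0,0]],[[0,0,0],[0,0,0]],[[0,0,0],[0,0,0]],[[0,0,0],[0,0,0]],[[0,0,0],[0,0,0]],[[0,0,0],[0,0,0]]])

```text
time: 52.15
tool_pos: [0.6005, 0.3523, 0.0447]
tool_rot: [3.141, 0.001, -3.092]
contact_force: [0.7, 0.1, 0.4]
opening: 0.069
grip_force: 0.0
```

>>> send_rows(plan=[[[0,0,0],[0,0,0]],[[0,0,0],[0,0,0]],[[0,0,0],[0,0,0]],[[0,0,0],[0,0,0]],[[0,0,0],[0,0,0]],[[0,0,0],[0,0,0]],[[0,0,0],[0,0,0]],[[0,0,-0.8],[0,0,0]],[[0,0,-0.8],[0,0,0]],[[0,0,-0.8],[0,0,0]]], gripper=-1, force=30)

```text
time: 53.4
tool_pos: [0.6003, 0.3528, 0.1059]
tool_rot: [3.141, 0.001, -3.092]
contact_force: [-0.2, 0.2, -2.7]
opening: 0.0412
grip_force: 30.0
```

>>> send_rows(plan=[[[0.959,-0.629,0],[0,0,0]],[[0.959,-0.629,0],[0,0,0]],[[0.959,-0.629,0],[0,0,0]],[[0.959,-0.629,0],[0,0,0]],[[0.959,-0.629,0],[0,0,0]],[[0.959,-0.629,0],[0,0,0]],[[0.959,-0.629,0],[0,0,0]],[[0,0,0.7],[0,0,0]],[[0,0,0.5],[0,0,0]],[[0,0,0.3],[0,0,0]]])

```text
time: 54.65
tool_pos: [0.4384, 0.2343, 0.0665]
tool_rot: [3.141, 0.0, -3.092]
contact_force: [-0.2, 0.3, -2.2]
opening: 0.0414
grip_force: 30.0
```

>>> send_rows(plan=[[[0,0,0.1],[0,0,0]],[[0,0,0.06],[0,0,0]],[[0,0,0.04],[0,0,0]],[[0,0,0.04],[0,0,0]],[[0,0,0],[0,0,0]],[[0,0,0],[0,0,0]],[[0,0,0],[0,0,0]],[[0,0,0],[0,0,0]],[[0,0,0],[0,0,0]],[[0,0,0],[0,0,0]]])

```text
time: 55.9
tool_pos: [0.4382, 0.234, 0.0607]
tool_rot: [3.142, -0.0, -3.092]
contact_force: [0.1, 0.1, -2.9]
opening: 0.0415
grip_force: 30.0
```

>>> send_rows(plan=[[[0,0,0.03],[0,0,0]],[[0,0,0.03],[0,0,0]],[[0,0,0],[0,0,0]],[[0,0,0],[0,0,0]],[[0,0,0],[0,0,0]],[[0,0,0],[0,0,0]],[[0,0,0],[0,0,0]],[[0,0,0],[0,0,0]],[[0,0,0],[0,0,0]],[[0,0,0],[0,0,0]]])

```text
time: 57.15
tool_pos: [0.4384, 0.234, 0.0601]
tool_rot: [3.141, 0.001, -3.092]
contact_force: [-1.5, -2.4, 7.8]
opening: 0.0415
grip_force: 30.0
```

>>> send_rows(plan=[[[0,0,0],[0,0,0]],[[0,0,0],[0,0,0]],[[0,0,0],[0,0,0]],[[0,0,0],[0,0,0]],[[0,0,-0.92],[0,0,0]],[[0,0,-0.92],[0,0,0]],[[0,0,-0.92],[0,0,0]],[[0,0,-0.92],[0,0,0]],[[0,0,0],[0,0,0]],[[0,0,0],[0,0,0]]], gripper=0.5)

```text
time: 58.4
tool_pos: [0.4377, 0.2338, 0.1504]
tool_rot: [-3.141, -0.001, -3.092]
contact_force: [-0.2, 0.1, 0.2]
opening: 0.0688
grip_force: 0.0
```

>>> send_rows(plan=[[[0,0,0],[0,0,0]],[[0,0,0],[0,0,0]],[[0,0,0],[0,0,0]],[[0,0,0],[0,0,0]],[[0,0,0],[0,0,0]],[[0,0,0],[0,0,0]],[[0,0,0],[0,0,0]],[[0,0,0.64],[0,0,0]],[[0,0,0.64],[0,0,0]],[[0,0,0.04],[0,0,0]]], gripper=-1)

```text
time: 59.65
tool_pos: [0.4375, 0.2338, 0.1174]
tool_rot: [-3.141, -0.002, -3.092]
contact_force: [-1.1, 0.3, 0.3]
opening: 0.0007
grip_force: 0.0
```

>>> send_rows(plan=[[[0,0,0.1],[0,0,0]],[[0,0,0.1],[0,0,0]],[[0,0,0.05],[0,0,0]],[[0,0,0.05],[0,0,0]],[[0,0,0.05],[0,0,0]],[[0,0,0.05],[0,0,0]],[[0,0,0.05],[0,0,0]],[[0,0,0.04],[0,0,0]],[[0,0,0.03],[0,0,0]],[[0,0,0.02],[0,0,0]]])

```text
time: 60.9
tool_pos: [0.4382, 0.234, 0.1047]
tool_rot: [3.141, 0.0, -3.092]
contact_force: [0.4, -1.0, 2.3]
opening: -0.0
grip_force: 0.9
```

>>> send_rows(plan=[[[0,0,0.01],[0,0,0]],[[0,0,0.01],[0,0,0]],[[0,0,0.01],[0,0,0]],[[0,0,0.01],[0,0,0]],[[0,0,0.01],[0,0,0]],[[0,0,0.01],[0,0,0]],[[0,0,0.01],[0,0,0]],[[0,0,0.01],[0,0,0]],[[0,0,0],[0,0,0]],[[0,0,0],[0,0,0]]])

```text
time: 62.15
tool_pos: [0.4382, 0.234, 0.1027]
tool_rot: [3.142, 0.0, -3.092]
contact_force: [1.3, 0.2, 0.8]
opening: 0.0002
grip_force: 0.6
```

>>> send_rows(plan=[[[0,0,0.01],[0,0,0]],[[0,0,0.01],[0,0,0]],[[0,0,0.01],[0,0,0]],[[0,0,0.01],[0,0,0]],[[0,0,0.01],[0,0,0]],[[0,0,0.01],[0,0,0]],[[0,0,0.01],[0,0,0]],[[0,0,0],[0,0,0]],[[0,0,0],[0,0,0]],[[0,0,0],[0,0,0]]])

```text
time: 63.4
tool_pos: [0.4382, 0.234, 0.1009]
tool_rot: [3.142, -0.0, -3.092]
contact_force: [0.7, 0.3, 0.8]
opening: 0.0005
grip_force: 0.5
```

>>> send_rows(plan=[[[0,0,0.01],[0,0,0]],[[0,0,0.01],[0,0,0]],[[0,0,0.01],[0,0,0]],[[0,0,0.01],[0,0,0]],[[0,0,0.01],[0,0,0]],[[0,0,0.01],[0,0,0]],[[0,0,0],[0,0,0]],[[0,0,0],[0,0,0]],[[0,0,0],[0,0,0]],[[0,0,0],[0,0,0]]])

```text
time: 64.65
tool_pos: [0.4382, 0.234, 0.0994]
tool_rot: [3.142, -0.0, -3.092]
contact_force: [0.7, 0.9, 0.5]
opening: 0.0003
grip_force: 0.5
```

>>> send_rows(plan=[[[0,0,0.01],[0,0,0]],[[0,0,0.01],[0,0,0]],[[0,0,0.01],[0,0,0]],[[0,0,0.01],[0,0,0]],[[0,0,0.01],[0,0,0]],[[0,0,0.01],[0,0,0]],[[0,0,0],[0,0,0]],[[0,0,0],[0,0,0]],[[0,0,0],[0,0,0]],[[0,0,0],[0,0,0]]])

```text
time: 65.9
tool_pos: [0.4381, 0.234, 0.0979]
tool_rot: [3.142, -0.0, -3.092]
contact_force: [1.2, 0.8, 0.9]
opening: 0.0006
grip_force: 0.8
```

14 mm of stroke with no rise in force, so this one is sound. I'll push it home.

>>> send_rows(plan=[[[0,0,0.03],[0,0,0]],[[0,0,0.03],[0,0,0]],[[0,0,0.03],[0,0,0]],[[0,0,0.03],[0,0,0]],[[0,0,0.03],[0,0,0]],[[0,0,0.03],[0,0,0]],[[0,0,0.03],[0,0,0]],[[0,0,0.02],[0,0,0]],[[0,0,0.01],[0,0,0]],[[0,0,0.01],[0,0,0]]])

```text
time: 67.15
tool_pos: [0.4382, 0.234, 0.0922]
tool_rot: [3.141, 0.0, -3.092]
contact_force: [-1.7, -0.0, 9.3]
opening: 0.0005
grip_force: 4.2
```

>>> send_rows(plan=[[[0,0,0.01],[0,0,0]],[[0,0,0],[0,0,0]],[[0,0,0],[0,0,0]],[[0,0,0],[0,0,0]],[[0,0,0],[0,0,0]],[[0,0,0],[0,0,0]],[[0,0,0],[0,0,0]],[[0,0,0],[0,0,0]],[[0,0,0],[0,0,0]],[[0,0,0],[0,0,0]]])

```text
time: 68.4
tool_pos: [0.4383, 0.234, 0.0922]
tool_rot: [3.141, 0.001, -3.092]
contact_force: [-1.7, -0.4, 9.5]
opening: 0.0004
grip_force: 4.4
```

Home at z 0.0922. Now I regrip and lift.

>>> send_rows(plan=[[[0,0,-1],[0,0,0]],[[0,0,-0.4],[0,0,0]],[[0,0,0],[0,0,0]],[[0,0,0],[0,0,0]],[[0,0,0],[0,0,0]],[[0,0,0],[0,0,0]],[[0,0,0],[0,0,0]],[[0,0,0.9],[0,0,0]],[[0,0,0.9],[0,0,0]],[[0,0,0.9],[0,0,0]]], gripper=0.5)

```text
time: 69.65
tool_pos: [0.4383, 0.234, 0.0584]
tool_rot: [3.141, 0.0, -3.092]
contact_force: [0.7, 0.6, -0.4]
opening: 0.0687
grip_force: 0.0
```

>>> send_rows(plan=[[[0,0,0],[0,0,0]],[[0,0,0],[0,0,0]],[[0,0,0],[0,0,0]],[[0,0,0],[0,0,0]],[[0,0,0],[0,0,0]],[[0,0,0],[0,0,0]],[[0,0,0],[0,0,0]],[[0,0,-0.8],[0,0,0]],[[0,0,-0.8],[0,0,0]],[[0,0,-0.4],[0,0,0]]], gripper=-1, force=30)

```text
time: 70.9
tool_pos: [0.4382, 0.2341, 0.1096]
tool_rot: [3.141, 0.001, -3.092]
contact_force: [0.4, 1.0, -2.2]
opening: 0.0414
grip_force: 30.0
```

Run:
```python
from h import *
p,d=read_camera("top");cv2.imwrite("pics/top4.png",p);print(trays(p))
```

```text
((array([620.2, -12.9]), array([114.4, 233.8]), 94.7), (array([467.4,  23.5]), array([114.1, 235.3]), 94.9))
```

View pics/top4.png

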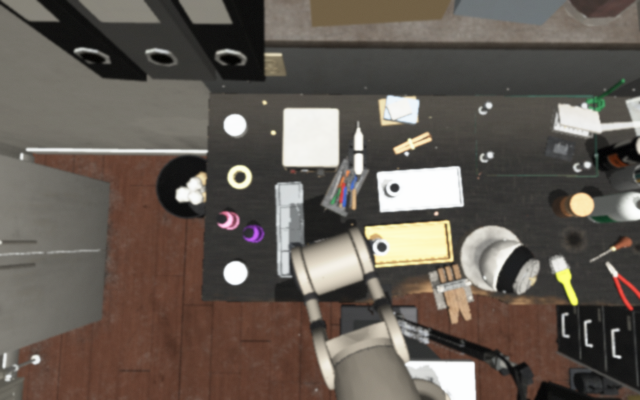

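A is in the metal tray at px (393,187), B in the box at (380,246), and both containers have not moved. I carry the third to the middle of the metal tray, a little higher.

>>> send_rows(plan=[[[0,0,-1],[0,0,0]],[[-0.616,-0.955,0],[0,0,0]],[[-0.616,-0.955,0],[0,0,0]],[[-0.616,-0.955,0],[0,0,0]],[[-0.616,-0.955,0],[0,0,0]],[[-0.616,-0.955,0],[0,0,0]],[[-0.616,-0.955,0],[0,0,0]],[[-0.616,-0.955,0],[0,0,0]],[[-0.616,-0.955,0],[0,0,0]],[[-0.616,-0.955,0],[0,0,0]]])

```text
time: 72.2
tool_pos: [0.5871, 0.0255, 0.1328]
tool_rot: [3.141, -0.002, -3.092]
contact_force: [0.9, 0.3, -2.4]
opening: 0.0417
grip_force: 30.0
```

>>> send_rows(plan=[[[-0.616,-0.955,0],[0,0,0]],[[-0.616,-0.955,0],[0,0,0]],[[0,0,0],[0,0,0]],[[0,0,0.8],[0,0,0]],[[0,0,0.8],[0,0,0]],[[0,0,0.8],[0,0,0]],[[0,0,0],[0,0,0]],[[0,0,0],[0,0,0]],[[0,0,0],[0,0,0]],[[0,0,0],[0,0,0]]])

```text
time: 73.45
tool_pos: [0.6206, -0.02, 0.0747]
tool_rot: [-3.141, 0.001, -3.092]
contact_force: [0.1, 0.6, -2.3]
opening: 0.0413
grip_force: 30.0
```

Run:
```python
from h import *
p,d=read_camera("scene");cv2.imwrite("pics/s5.png",cv2.resize(p[180:390,230:470],None,fx=2.5,fy=2.5))
```

```text
(no output)
```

View pics/s5.png

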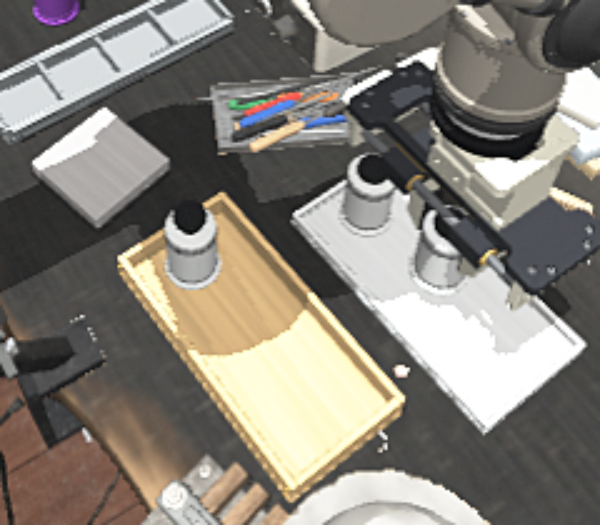

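All upright; C (crop (440,260)) is over the middle of the metal tray, with its neighbour clear. I'll lower it.

>>> send_rows(plan=[[[0,0,0.5],[0,0,0]],[[0,0,0.4],[0,0,0]],[[0,0,0.2],[0,0,0]],[[0,0,0.08],[0,0,0]],[[0,0,0.05],[0,0,0]],[[0,0,0.04],[0,0,0]],[[0,0,0.04],[0,0,0]],[[0,0,0.03],[0,0,0]],[[0,0,0],[0,0,0]],[[0,0,0],[0,0,0]]])

```text
time: 74.75
tool_pos: [0.6203, -0.02, 0.0439]
tool_rot: [-3.141, 0.001, -3.092]
contact_force: [-10.3, -0.4, 19.7]
opening: 0.0415
grip_force: 30.0
```

>>> send_rows(plan=[[[0,0,-0.05],[0,0,0]],[[0,0,0],[0,0,0]],[[0,0,0],[0,0,0]],[[0,0,0],[0,0,0]],[[0,0,-0.9],[0,0,0]],[[0,0,-0.9],[0,0,0]],[[0,0,-0.9],[0,0,0]],[[0,0,-0.9],[0,0,0]],[[0,0,-0.9],[0,0,0]],[[0,0,-0.9],[0,0,0]]], gripper=0.5)

```text
time: 76.0
tool_pos: [0.6202, -0.02, 0.1772]
tool_rot: [3.141, -0.0, -3.092]
contact_force: [1.0, -0.0, 0.0]
opening: 0.0687
grip_force: 0.0
```

>>> send_rows(plan=[[[0.5,0.9,0],[0,0,0]],[[0.5,0.9,0],[0,0,0]],[[0.5,0.9,0],[0,0,0]],[[0.5,0.9,0],[0,0,0]],[[0.5,0.9,0],[0,0,0]],[[0.5,0.9,0],[0,0,0]],[[0.5,0.9,0],[0,0,0]],[[0.5,0.9,0],[0,0,0]],[[0.5,0.9,0],[0,0,0]],[[0.5,0.9,0],[0,0,0]]])

```text
time: 77.25
tool_pos: [0.4834, 0.1998, 0.1767]
tool_rot: [3.141, 0.0, -3.092]
contact_force: [-0.6, 0.1, -0.3]
opening: 0.0686
grip_force: 0.0
```

Run:
```python
from h import *
p,d=read_camera("top");print(trays(p))
a=cv2.resize(p[150:290,210:470],None,fx=3,fy=3)
cv2.imwrite("pics/f1.png",a)
```

```text
((array([611.8, -13.7]), array([131.2, 234.1]), 94.7), (array([471.5, -25.6]), array([114.2, 136.8]), 94.9))
```

View pics/f1.png

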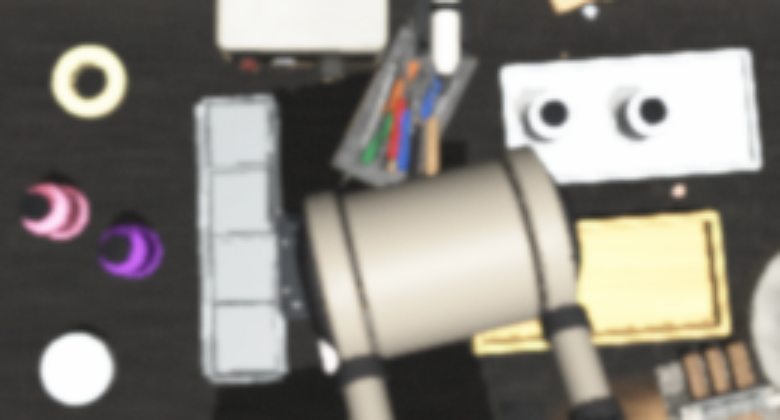

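Two dispensers stand upright in the metal tray at crop (548,113) and (650,110). The arm hides the rest of the box, but its right end is where it was. Handing in.

```bash
python3 -c "
from cell import robot
print(robot.hand_in())"
```

```text
the job is handed in; nothing more can be done
None
```

The job is handed in, though the hand-in gave no verdict: of the three dispensers present, two slid fully home and stand in the metal tray, one started to bind at about 10 mm and is in the wooden box, and I never touched the white tin or ring clamp.

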